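# Set out the collage station: glue and tool tray in order of use

### The arm

A 7-joint arm with a two-finger parallel gripper is mounted at the origin on the work surface. World frame = base frame: x ahead of the robot, y to its left, z up, the work surface at z = 0. Lengths are in m, angles in rad, forces in N, time in s.
With the tool pointing down it reaches from about 0.4 to 0.75 m from the base axis. Payload 19.5 kg.
Tool frame: the origin (TCP) lies at the very end of the fingers, on their centre line; the grasp point (between the pads) lies 19 mm behind it (hold_point_z is the distance from the TCP to the grasp point, in m); y points along the fingers, z is the direction in which the jaws open and shut, and the axes are right-handed (so a half turn about y gives the same grasp; the last joint's range is limited). The gripper opens to 85 mm and grips with 20 to 120 N. Pads are 22 mm wide; open, the fingers measure 114 mm over their backs; the gripper's body (76 mm by 85 mm) begins 54 mm behind the grasp point. The pads swing forward as they close: fully open they stand 13 mm farther back than shut.
Start: joints at [-1.172, 0.707, -0.028, 1.485, 0.022, 0.951, -0.075], TCP at [0.245, 0.52, 0.231] pointing down, gripper open.
Joint ranges: [-2.71, 2.71], [-0.32, 2.16], [-1.57, 1.52], [0, 2.45], [-1.46, 4.6], [0, 2.02], [-2.83, 2.83]. Speed limits (rad/s): [1.89, 1.89, 2.57, 2.57, 3.01, 3.01, 3.01].

### API

Orientations are given as a 3x3 rotation matrix whose columns are the frame's x, y, z axes.
In Python, from cell import observe, grab_frame, calibration, hand_in, hold_point_z gives the robot as it stands. The module is installed in compiled form; this text tells all that it offers.
- The arm moves only by the tool move_arm, never from a script. Its argument "moves" is text: rows parted by semicolons, each of 7 numbers parted by spaces: the opening, from -1 (shut) to 1 (fully open), so that 0 is half open, then the shift along the tool's x, y, z in cm, then the turn, a rotation vector about the tool's x, y, z in degrees. In form: gripper x y z ax ay az; .... A call has 1 to 10 rows; each row shifts and turns the commanded pose from where the row before left it, along the tool's axes as they then stand; what a row does not reach is not made up. A row lasts 1/8 s, in which the tool goes at most 62.5 mm and 10.7 degrees, less where a joint would pass 70% of its speed; a pose out of reach is approached as far as the arm can. A call is refused whole if a number of a shift passes 6.25 or a number of a turn 10.7, either way. A call with a gripper value outside its range is refused whole. The fingers move at their own pace and stop on an object; "grip_force" is the grip in N (left out, the last holds). Time passes only in rows, so rows that do not move let the fingers close. It gives the time, the measured TCP pose, the force and the opening at its end, in the units of the state.
- observe(): the state, without advancing time (a new reading comes with each control period).
- grab_frame(name): name is "scene" or "side" or "wrist"; returns the picture (400x640x3 uint8, red, green, blue); there is no depth.
- calibration(name): a dict with "intrinsics" (3x3 intrinsics, pixels), "pose" (4x4, takes a point from camera to world coordinates); the wrist camera has in their place "T_tool_cam" (4x4, takes a point from camera to tool coordinates, whose origin is the TCP and whose axes are the tool frame's). Camera axes: x right, y down, z forward; pixel columns grow to the right and rows downward; lengths in m; the calibration is good to about 2 mm. A picture is of the moment at which its call begins: read the wrist's pose just before it. calibration takes no time and is no camera call.
- hand_in(): hands the job in, once; it reports no verdict.
The state is a dict: "time_s": time; "joint_positions": joint angles; "qd": joint speeds; "joint_efforts": joint torques, N m; "eef_pos": TCP position; "tcp_rot": TCP orientation; "ft_force": force on the tool from outside, world axes, zero at the start; "wrist_torque": the same for the moment, N m; "grip_width": opening from 0.0 (shut) to 1.0 (fully open).
Only numpy, scipy, OpenCV 4.12 (cv2) and the standard library are available. Lean on these libraries where they do the work, as an engineer would, in place of code of your own. Each camera call takes 0.05 s, during which the arm holds its last target.

### The job

Set out the collage station: stand the glue jar upright in the middle of the cork coaster, and lay the three tools flat in the wooden tray, one to a compartment with their working tips pointing to the back of the tray (away from the robot), in order of use starting from the coaster's side: the forceps in the compartment nearest the coaster, the probe in the middle, the spatula in the far one. Let go of everything, and leave the brush and the brass rosette where they are.

Things in the scene. Friction and masses are not known exactly. Their poses are not given: they have to be found in the camera images.
- forceps: Steel forceps lying flat, 130 mm long, 9 mm high, rigid (they do not close when gripped): two slim arms, 18 mm over their outsides and parallel within 20 mm of the middle, joined by a solid 24 x 11 mm block at the back end; the tip is the open end, two points 7 mm apart. Grip across the middle, at the origin. Origin: underside, mid-length; x to the working tip, z up.
- probe: Probe, 155 mm long: square aluminium handle with dark bands, 10 mm wide and high (78 mm behind to 17 mm ahead of the origin), then a 4 mm steel needle, its last 15 mm bent 11 mm to the +y side. The needle is the tip. Grip the handle 25 mm behind the origin. Origin: underside, mid-length; x to the working tip, z up.
- spatula: Spatula (palette knife), 160 mm long: pale wooden handle 14 mm wide, 12 mm high (80 mm behind to 5 mm ahead of the origin), brass collar, thin neck and flat round-ended steel blade 24 mm wide, 2 mm thick. The blade is the tip. Grip the handle 25 mm behind the origin. Origin: underside, mid-length; x to the working tip, z up.
- glue_jar: Upright round jar of amber glass with a black cap, closed, about 0.18 kg: body 56 mm in diameter to 46 mm height, cap 52 mm in diameter to 60 mm height. Origin at the centre of its underside, z up.
- tray: Fixed wooden tray, 200 (x) by 206 mm (y), 16 mm high, floor 4 mm above the table. Two dividers as high as the rim, walls 5 mm: three compartments 190 mm long (x), 62 mm wide, centre lines at y = -67, 0, +67 mm; open the fingers only a little when releasing in them. Origin: centre of the underside; x to the tray's back, away from the robot (turned at most 0.2 rad), z up.
- coaster: Fixed round cork coaster, 90 mm in diameter, 6 mm high, beside the tray, at either its left (+y) or its right (-y) side, about 163 mm from the tray's middle. (A round steel pin dish, 80 mm across and 18 mm high, fixed, is at the other side.) Origin at the centre of the underside, z up.
- brush: Bystander, to be left where it is: flat brush 150 mm long with a dark wooden handle 9 mm wide, a copper ferrule and pale bristles 18 mm wide, 9 mm high. Origin on the underside at mid-length, x towards the bristles.
- rosette: Bystander, to be left where it is: cast brass rosette with eight round petals, 62 mm across, 16 mm high. Origin at the centre of the underside.
There are look-alikes about, which are no part of the job. Leave any purple look-alike of the probe alone.

How it is judged:
By the outcome, as a careful person would: the job done as asked, in the order asked, and still so for the second after the job is handed in, with the robot touching nothing.
It also fails if it takes over 112 s, if anything falls off the work surface, if the arm or the gripper's body presses on something with over 40 N, if the wrist force passes 120 N, or if a joint passes its speed limit or range.

## Working session

There is one attempt and no reset: what is moved stays moved. The work goes in short steps, Python scripts to look and compute and a tool call to move; the robot and the scene stay as the last step left them, time stands still between calls to the robot, and variables do not carry over. Pictures are saved under pics/ and viewed, and the job is handed in when it is done.

Besides the shell and the picture viewer there is one more tool, called in YAML: its name, and indented under it one key for each argument. move_arm: Moves the arm, as the interface text tells. Its arguments: {"type":"object","properties":{"moves":{"type":"string"},"grip_force":{"type":"number"}},"required":["moves"]}

```bash
mkdir -p pics
python3 - <<'E'
from cell import *
import cv2
s=observe()
for k,v in s.items(): print(k,v)
print(hold_point_z if not callable(hold_point_z) else hold_point_z())
for n in ["scene","side","wrist"]:
    print(n,calibration(n))
    f=grab_frame(n); cv2.imwrite(f"pics/{n}0.png",f[:,:,::-1])
E
```

```text
time_s 0.0
joint_positions [-1.17169867  0.70707405 -0.02762551  1.48498043  0.02200394  0.95089764
 -0.07549464]
qd [-3.28333140e-04  8.68621829e-05 -1.03734725e-03 -8.37534232e-04
 -1.34460131e-03 -1.43577572e-04 -8.31042390e-04]
joint_efforts [ 5.63802332e-04 -8.83201647e+01  1.23498973e+00 -2.36168754e+01
  1.69757148e-02  6.51394148e-03  8.35963533e-06]
eef_pos [0.24521932 0.51980802 0.23084838]
tcp_rot [[ 9.04417561e-01 -4.22652641e-04  4.26648212e-01]
 [-4.26648420e-01 -9.68737897e-04  9.04417043e-01]
 [ 3.10560398e-05 -9.99999441e-01 -1.05646765e-03]]
ft_force [ 0.47695671  0.2791081  -0.61442318]
wrist_torque [-0.02417678 -0.00763646  0.01668443]
grip_width 1.0022975729576737
0.0187
scene {'intrinsics': array([[408.64323008,   0.        , 322.47158121],
       [  0.        , 408.64323008, 204.70752626],
       [  0.        ,   0.        ,   1.        ]]), 'pose': array([[-0.01608526,  0.8318331 , -0.55479271,  1.08106323],
       [ 0.99983997,  0.01772621, -0.0024107 , -0.00913527],
       [ 0.00782908, -0.5547427 , -0.83198512,  0.95606289],
       [ 0.        ,  0.        
[... 291 characters left out ...]
929, -0.52971392,  0.70134469, -0.71957949],
       [-0.01113169, -0.79426679, -0.60746717,  0.65679933],
       [ 0.        ,  0.        ,  0.        ,  1.        ]])}
wrist {'intrinsics': array([[295.34854822,   0.        , 319.50400937],
       [  0.        , 295.34854822, 203.04194734],
       [  0.        ,   0.        ,   1.        ]]), 'T_tool_cam': array([[ 5.90918881e-04,  9.57879368e-01,  2.87170277e-01,
        -7.20423634e-02],
       [ 1.69004854e-05, -2.87170337e-01,  9.57879532e-01,
        -1.42350370e-01],
       [ 9.99999825e-01, -5.61175784e-04, -1.85883000e-04,
         9.01050689e-04],
       [ 0.00000000e+00,  0.00000000e+00,  0.00000000e+00,
         1.00000000e+00]])}
```

View pics/scene0.png

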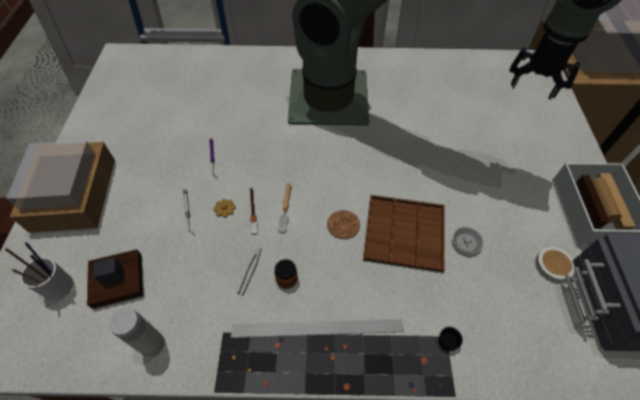

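View pics/side0.png

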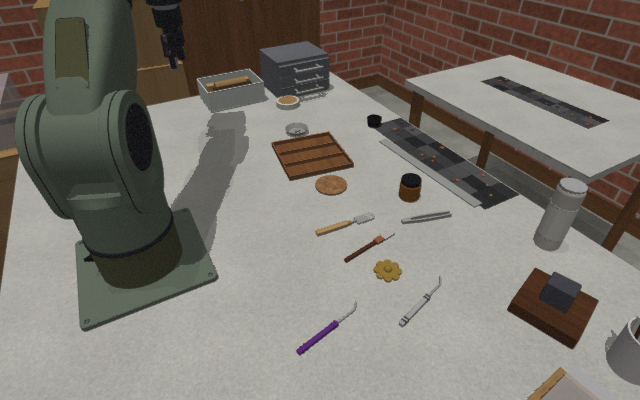

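View pics/wrist0.png

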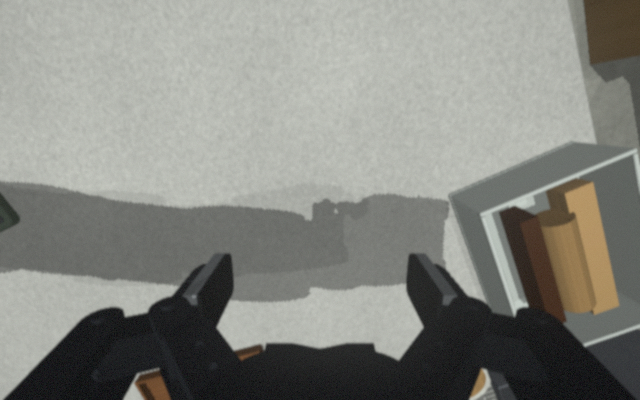

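The scene view shows the coaster at (343,224), on the tray's -y side, the tray at (405,232) and the pin dish at (467,241). The jar is at (287,273), the forceps at (250,271) and the spatula at (286,208). There are two probes: the silver one at (187,210) and the purple look-alike at (212,157). The brush is at (253,212) and the rosette at (225,208). Next I'll enlarge and measure.

```bash
cat > h.py <<'E'
import numpy as np,cv2
from cell import *
def ray(name,uv,T=None):
    c=calibration(name);K=c["intrinsics"];P=c["pose"] if T is None else T
    d=np.linalg.inv(K)@np.array([uv[0],uv[1],1.0]);return P[:3,3],P[:3,:3]@d
def onplane(name,uv,z,T=None):
    o,d=ray(name,uv,T);return o+d*(z-o[2])/d[2]
def proj(name,p,T=None):
    c=calibration(name);P=c["pose"] if T is None else T
    q=c["intrinsics"]@(np.linalg.inv(P)@np.append(p,1))[:3];return q[:2]/q[2]
def wristT(s):
    T=np.eye(4);T[:3,:3]=s["tcp_rot"];T[:3,3]=s["eef_pos"];return T@calibration("wrist")["T_tool_cam"]
def crop(src,x0,x1,y0,y1,k,dst):
    im=cv2.imread(src) if isinstance(src,str) else src
    cv2.imwrite(dst,cv2.resize(im[y0:y1,x0:x1],None,fx=k,fy=k,interpolation=cv2.INTER_CUBIC))
E
python3 - <<'E'
from h import *
crop("pics/scene0.png",170,330,130,300,3.5,"pics/c1.png")
crop("pics/side0.png",280,480,100,360,2.2,"pics/c2.png")
crop("pics/scene0.png",320,490,190,280,4.5,"pics/c3.png")
E
```

```text
(no output)
```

View pics/c1.png

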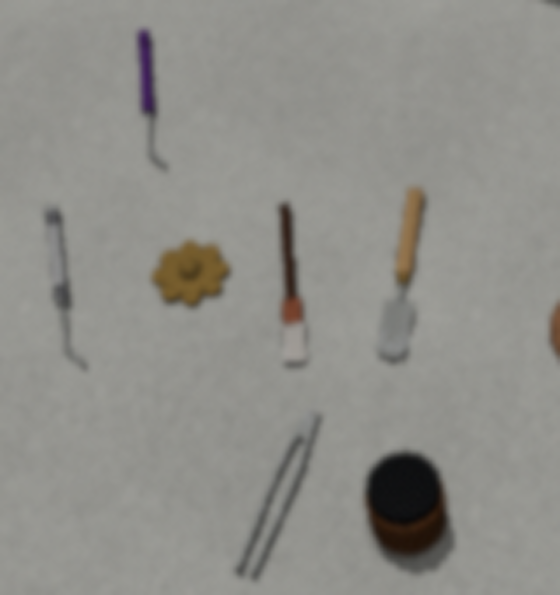

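View pics/c2.png

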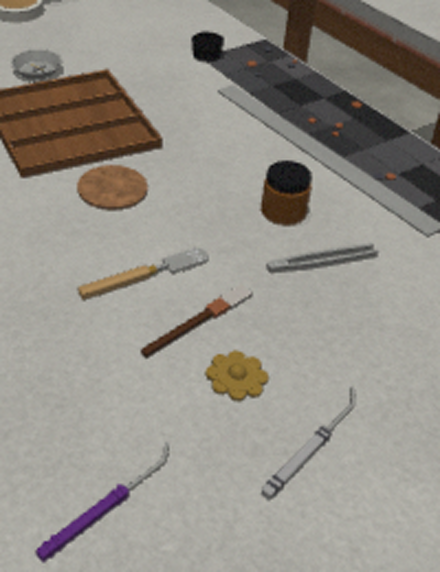

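View pics/c3.png

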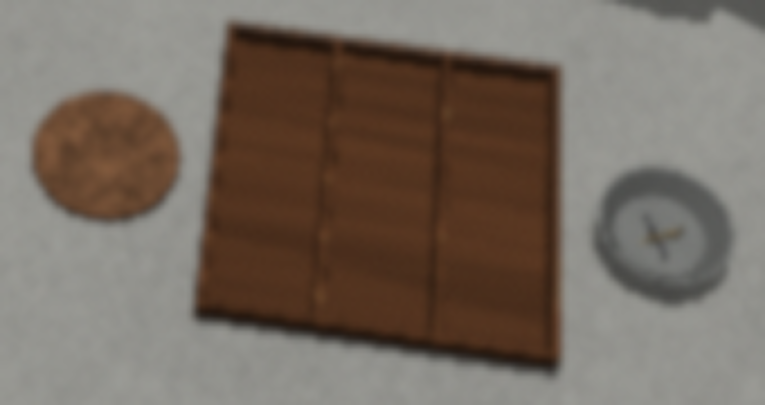

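```bash
cat > m.py <<'E'
from h import *
im=cv2.imread("pics/scene0.png"); sd=cv2.imread("pics/side0.png")
def comp(im,mask,roi,show=None):
    x0,x1,y0,y1=roi; m=np.zeros(mask.shape,np.uint8); m[y0:y1,x0:x1]=mask[y0:y1,x0:x1]*255
    cs,_=cv2.findContours(m,cv2.RETR_EXTERNAL,cv2.CHAIN_APPROX_NONE)
    return max(cs,key=cv2.contourArea)
def cen(c):
    M=cv2.moments(c);return np.array([M['m10']/M['m00'],M['m01']/M['m00']])
hs=cv2.cvtColor(im,cv2.COLOR_BGR2HSV);hd=cv2.cvtColor(sd,cv2.COLOR_BGR2HSV)
sat=hs[...,1]>90; satd=hd[...,1]>90
# coaster
for n,s,roi in (("scene",sat,(322,364,205,245)),("side",satd,(312,350,172,198))):
    c=comp(None,s,roi);print("coaster",n,cen(c),cv2.boundingRect(c),onplane(n,cen(c),0.005)[:2])
# cap
for n,i,roi in (("scene",hs,(272,305,255,295)),("side",hd,(395,425,168,205))):
    c=comp(None,(i[...,2]<40),roi);print("cap",n,cen(c),cv2.boundingRect(c),onplane(n,cen(c),0.057)[:2])
# tray
for n,i,roi in (("scene",hs,(360,450,190,275)),("side",hd,(268,356,128,182))):
    m=(i[...,1]>80)
    c=comp(None,m,roi);h=cv2.convexHull(c)
    q=cv2.approxPolyDP(h,4,True)[:,0];print("tray",n,[(tuple(p),np.round(onplane(n,p,0.016)[:2],4)) for p in q])
# rosette / wood / brush/purple
for nm,lo,hi,r1,r2 in (("handle",10,25,(278,298,180,218),(310,360,212,240)),("rosette",15,30,(210,240,195,222),(370,405,258,285)),("purple",120,160,(205,220,135,170),(295,345,315,356))):
  for n,i,roi in (("scene",hs,r1),("side",hd,r2)):
    m=(i[...,1]>90)&(i[...,0]>=lo)&(i[...,0]<=hi)
    c=comp(None,m,roi);print(nm,n,cen(c),cv2.boundingRect(c),onplane(n,cen(c),0.009)[:2])
E
python3 m.py
python3 - <<'E'
from h import *
print(proj("scene",(0.5,-.25,0)))
S=lambda x,y:((x+.5)/3.5-.5+170,(y+.5)/3.5-.5+130)
D=lambda x,y:((x+.5)/2.2-.5+280,(y+.5)/2.2-.5+100)
for n,a,b,z in (("spat back",(416,190),(81,292),.008),("spat tip",(393,358),(206,255),.004),("forc back",(309,424),(269,267),.006),("forc tipL",(240,573),(375,254),.006),("forc tipR",(255,577),(374,247),.006),("probe back",(52,210),(268,490),.006),("probe bend",(68,350),(350,403),.004),("probe tip",(86,368),(352,391),.004),("probe front",(63,303),(326,434),.006)):
    print(n,np.round(onplane("scene",S(*a),z)[:2],4),np.round(onplane("side",D(*b),z)[:2],4))
E
```

```text
coaster scene [343.10470929 224.18205735] (328, 211, 31, 27) [0.50915478 0.04508667]
coaster side [330.59645233 184.54545455] (315, 175, 32, 20) [0.5062236  0.04259264]
cap scene [285.09908362 269.96735395] (276, 260, 20, 21) [ 0.67073012 -0.09795932]
cap side [410.72594502 180.22508591] (402, 174, 19, 14) [ 0.66237283 -0.10401333]
tray scene [((np.int32(371), np.int32(196)), array([0.4219, 0.1239])), ((np.int32(443), np.int32(205)), array([0.4481, 0.3221])), ((np.int32(442), np.int32(270)), array([0.6444, 0.2907])), ((np.int32(364), np.int32(259)), array([0.6178, 0.0964]))]
tray side [((np.int32(352), np.int32(166)), array([0.5987, 0.0783])), ((np.int32(289), np.int32(179)), array([0.41  , 0.1097])), ((np.int32(272), np.int32(142)), array([0.4482, 0.3227])), ((np.int32(329), np.int32(132)), array([0.6405, 0.2892]))]
handle scene [286.50512821 197.14358974] (284, 185, 7, 26) [ 0.42607668 -0.11362816]
handle side [332.18482906 227.56944444] (316, 221, 35, 15) [ 0.42017182 -0.11612458]
rosette scene [223.9845815 207.7143906] (214, 199, 21, 18) [ 0.46533084 -0.2840602 ]
rosette side [387.38180272 270.26615646] (374, 260, 28, 22) [ 0.45677669 -0.29028612]
purple scene [211.3081761  149.38993711] (210, 140, 4, 21) [ 0.25378203 -0.35450743]
purple side [316.86914601 337.22245179] (297, 320, 41, 35) [ 0.24945979 -0.35716686]
[235.15664363 220.32848737]
spat back [ 0.3789 -0.111 ] [ 0.3795 -0.1118]
spat tip [ 0.5361 -0.1191] [ 0.5358 -0.1239]
forc back [ 0.5948 -0.1771] [ 0.5844 -0.1772]
forc tipL [ 0.7116 -0.213 ] [ 0.7037 -0.2185]
forc tipR [ 0.7143 -0.2022] [ 0.7113 -0.2087]
probe back [ 0.4042 -0.4066] [ 0.4054 -0.4058]
probe bend [ 0.5342 -0.3684] [ 0.5331 -0.367 ]
probe tip [ 0.5497 -0.3517] [ 0.5448 -0.3568]
probe front [ 0.4932 -0.3799] [ 0.4881 -0.3846]
```

move_arm:
  moves: "1 0 0 0 0 -8.5 0; 1 0 0 0 0 -8.5 0; 1 2.9 0 -5.2 0 0 0; 1 2.9 0 -5.2 0 0 0; 1 2.9 0 -5.2 0 0 0; 1 2.9 0 -5.2 0 0 0; 1 2.9 0 -5.2 0 0 0; 1 2.9 0 -5.2 0 0 0; 1 2.9 0 -5.2 0 0 0; 1 2.9 0 -5.2 0 0 0"

```text
time_s: 1.4
eef_pos: [0.4156, 0.0731, 0.2313]
tcp_rot: [[0.99, 0.0, 0.143], [-0.143, -0.0, 0.99], [0.0, -1.0, -0.0]]
ft_force: [1.6, 0.3, 0.0]
grip_width: 0.999
```

move_arm:
  moves: "1 2.9 0 -5.2 0 0 0; 1 2.9 0 -5.2 0 0 0; 1 2.9 0 -5.2 0 0 0; 1 2.9 -2 -5.2 0 0 0; 1 0 0 0 0 0 0; 1 0 0 0 0 0 0"

```text
time_s: 2.15
eef_pos: [0.4997, -0.1467, 0.2509]
tcp_rot: [[0.99, -0.001, 0.143], [-0.143, 0.0, 0.99], [-0.001, -1.0, 0.0]]
ft_force: [1.4, -0.0, -0.8]
grip_width: 0.997
```

Run:
```python
from h import *
import json
s=observe();print(s["time_s"],s["eef_pos"],s["tcp_rot"].round(3).tolist(),s["grip_width"],s["ft_force"])
T=wristT(s);np.save("T1.npy",T)
f=grab_frame("wrist");cv2.imwrite("pics/w1.png",f[:,:,::-1])
```

```text
2.15 [ 0.49971075 -0.14667408  0.25093399] [[0.99, -0.001, 0.143], [-0.143, 0.0, 0.99], [-0.001, -1.0, 0.0]] 0.9974930561721727 [ 1.39289792 -0.02642405 -0.75580862]
```

View pics/w1.png

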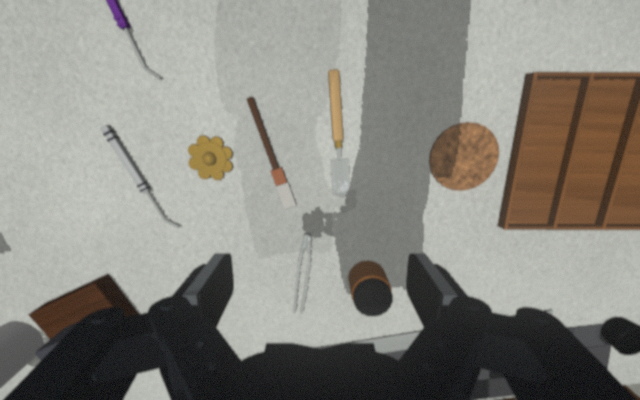

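The wrist view shows the spatula from (334,70) to (340,192), the forceps from (308,236) to (300,310), the silver banded probe from (108,128) to (180,225), the coaster at (463,156) and the jar at (370,288). I'll measure all of them from here.

Run:
```python
from h import *
im=cv2.imread("pics/w1.png")
crop(im,80,240,100,240,4,"pics/d1.png")
crop(im,260,420,180,320,4.5,"pics/d2.png")
crop(im,310,370,60,200,4,"pics/d3.png")
T=np.load("T1.npy")
hs=cv2.cvtColor(im,cv2.COLOR_BGR2HSV)
def comp(mask,roi):
    x0,x1,y0,y1=roi; m=np.zeros(mask.shape,np.uint8); m[y0:y1,x0:x1]=mask[y0:y1,x0:x1]*255
    return max(cv2.findContours(m,0,1)[0],key=cv2.contourArea)
def cen(c):
    M=cv2.moments(c);return np.array([M['m10']/M['m00'],M['m01']/M['m00']])
c=comp(hs[...,1]>80,(420,505,110,200));print("coaster",cen(c),cv2.boundingRect(c),onplane("wrist",cen(c),.005,T)[:2])
c=comp(hs[...,2]<38,(345,400,265,320));print("cap",cen(c),cv2.boundingRect(c),onplane("wrist",cen(c),.058,T)[:2])
for p in ((534,73),(499,226)): print("tray corner",onplane("wrist",p,.016,T)[:2])
c=comp((hs[...,1]>90),(322,350,60,150));r=cv2.minAreaRect(c);print("handle",cen(c),r,onplane("wrist",cen(c),.011,T)[:2])
b=cv2.boxPoints(r);print([onplane("wrist",p,.010,T)[:2].round(4) for p in b])
```

```text
coaster [463.88541514 155.93153153] (430, 123, 68, 67) [0.50721227 0.04389766]Traceback (most recent call last):
  File "<stdin>", line 14, in <module>
  File "<stdin>", line 12, in cen
ZeroDivisionError: float division by zero
```

View pics/d1.png

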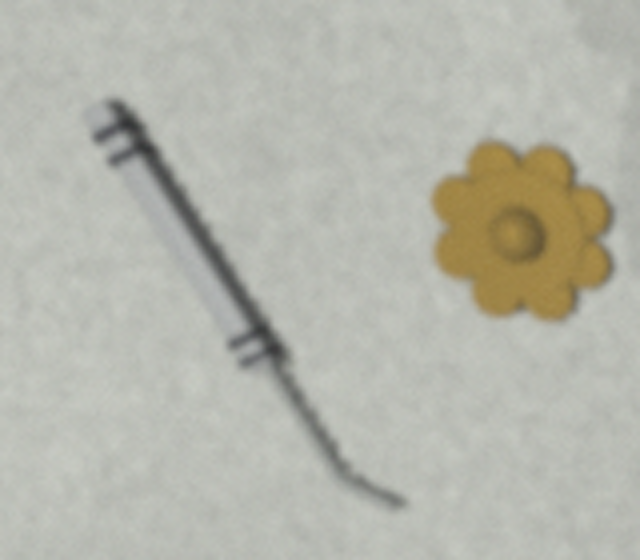

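View pics/d2.png

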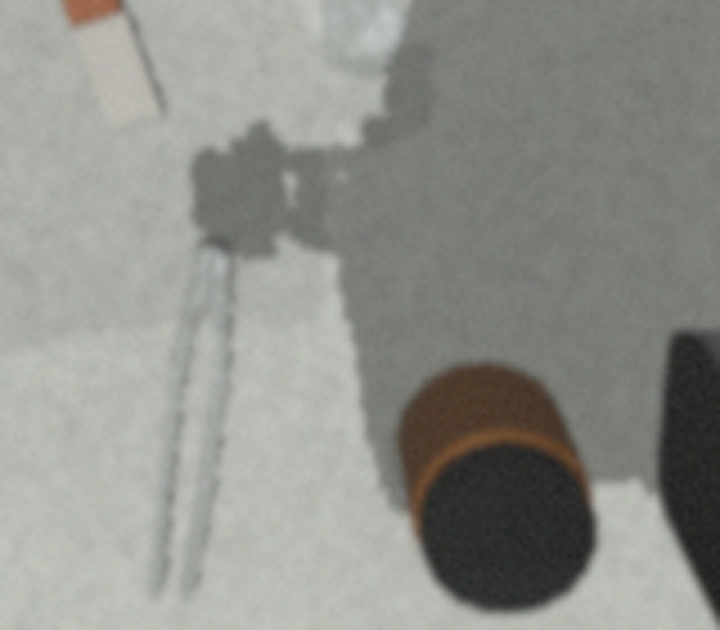

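View pics/d3.png

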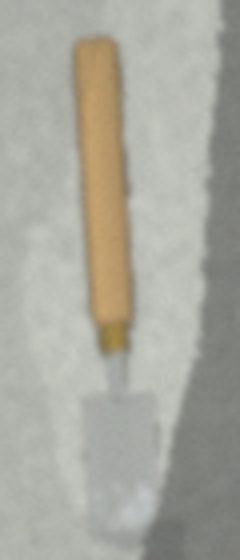

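Run:
```python
from h import *
im=cv2.imread("pics/w1.png");T=np.load("T1.npy")
hs=cv2.cvtColor(im,cv2.COLOR_BGR2HSV)
C=lambda p,o,k:((p[0]+.5)/k-.5+o[0],(p[1]+.5)/k-.5+o[1])
def W(nm,p,o,k,z): 
    r=onplane("wrist",C(p,o,k),z,T)[:2];print(nm,r.round(4));return r
cap=W("cap",(508,525),(260,180),4.5,.06)
for p in ((534,73),(499,226)): print("tray corner",onplane("wrist",p,.016,T)[:2])
def dr(a,b): d=b-a;print("  len",np.linalg.norm(d).round(4),"yaw",np.arctan2(d[1],d[0]).round(3),"mid",((a+b)/2).round(4))
a=W("forc back",(216,242),(260,180),4.5,.009);b=W("tip",(172,596),(260,180),4.5,.006);dr(a,b)
a=W("pr back",(97,112),(80,100),4,.010);b=W("front",(252,355),(80,100),4,.010);dr(a,b)
W("needle start",(280,364),(80,100),4,.005);b=W("bend",(345,472),(80,100),4,.005);W("tip",(404,504),(80,100),4,.005)
a=W("sp back",(96,38),(310,60),4,.012);m=W("handle front",(112,322),(310,60),4,.012);b=W("sp tip",(121,540),(310,60),4,.003);dr(a,m);dr(a,b)
```

```text
cap [ 0.6626 -0.1002]
tray corner [0.418584   0.12108857]
tray corner [0.60811802 0.08573353]
forc back [ 0.5841 -0.1752]
tip [ 0.7119 -0.2107]
  len 0.1326 yaw -0.271 mid [ 0.648 -0.193]
pr back [ 0.4051 -0.4066]
front [ 0.488 -0.383]
  len 0.0862 yaw 0.277 mid [ 0.4466 -0.3948]
needle start [ 0.4932 -0.3778]
bend [ 0.5339 -0.3673]
tip [ 0.5484 -0.3503]
sp back [ 0.3799 -0.1118]
handle front [ 0.4626 -0.1175]
sp tip [ 0.5364 -0.1233]
  len 0.0829 yaw -0.07 mid [ 0.4213 -0.1146]
  len 0.1569 yaw -0.074 mid [ 0.4582 -0.1175]
```

move_arm:
  moves: "1 5.2 0 2.3 0 0 0; 1 5.2 0 2.3 0 0 0; 1 5.2 0 2.3 0 0 0; 1 0 5 0 0 0 0; 1 0 5 0 0 0 0; 1 0 3 0 0 0 0; 1 0 0 0 0 0 0; 1 0 0 0 0 0 0"

```text
time_s: 3.2
eef_pos: [0.6614, -0.1019, 0.1228]
tcp_rot: [[0.99, 0.002, 0.143], [-0.143, -0.0, 0.99], [0.002, -1.0, 0.0]]
ft_force: [0.7, 0.2, 1.1]
grip_width: 1.002
```

```bash
cat > look.py <<'E'
from h import *
import sys
n,tag=sys.argv[1],sys.argv[2]
s=observe();print(s["time_s"],s["eef_pos"].round(4),"yaw",np.arctan2(s["tcp_rot"][1,0],s["tcp_rot"][0,0]).round(4),s["grip_width"].round(3),s["ft_force"].round(1))
np.save(f"T_{tag}.npy",wristT(s))
cv2.imwrite(f"pics/{tag}.png",grab_frame(n)[:,:,::-1])
E
python3 look.py wrist w2
```

```text
Traceback (most recent call last):
  File "look.py", line 4, in <module>
    s=observe();print(s["time_s"],s["eef_pos"].round(4),"yaw",np.arctan2(s["tcp_rot"][1,0],s["tcp_rot"][0,0]).round(4),s["grip_width"].round(3),s["ft_force"].round(1))
                                                                                                                       ^^^^^^^^^^^^^^^^^^^^^
AttributeError: 'float' object has no attribute 'round'
```

```bash
sed -i 's/s\["grip_width"\].round(3)/round(s["grip_width"],3)/' look.py; python3 look.py wrist w2
```

```text
3.2 [ 0.6614 -0.1019  0.1228] yaw -0.1433 1.002 [0.7 0.2 1.1]
```

View pics/w2.png

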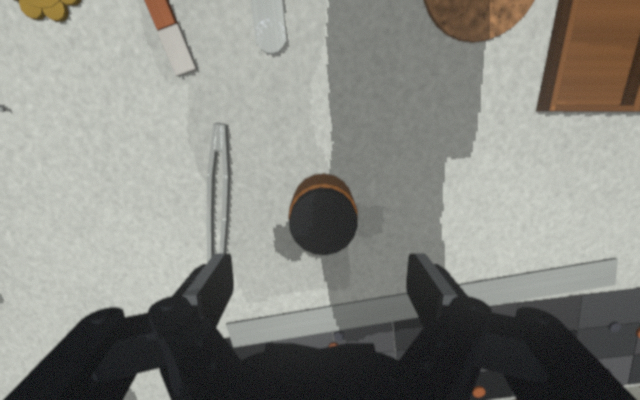

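Run:
```python
from h import *
T=np.load("T_w2.npy")
print(onplane("wrist",(323,220.5),.06,T),onplane("wrist",(220,124),.008,T))
```

```text
[ 0.66506052 -0.0992598   0.06      ] [ 0.58616999 -0.17502657  0.008     ]
```

move_arm:
  moves: "1 0.3 0 0.3 0 0 0; 1 0 4 0 0 0 0; 1 0 4 0 0 0 0; 1 0 2.8 0 0 0 0; 1 0 0 0 0 0 0; -1 0 0 0 0 0 0; -1 0 0 0 0 0 0; -1 0 0 0 0 0 0; -1 0 0 0 0 0 0; -1 0 0 0 0 0 0"
  grip_force: 40

```text
time_s: 4.5
eef_pos: [0.6651, -0.1001, 0.0152]
tcp_rot: [[0.99, 0.002, 0.144], [-0.144, -0.0, 0.99], [0.002, -1.0, -0.0]]
ft_force: [-2.9, 0.7, 9.8]
grip_width: 0.645
```

move_arm:
  moves: "-1 0 0 0 0 0 0; -1 0 0 0 0 0 0"

```text
time_s: 4.75
eef_pos: [0.6651, -0.1001, 0.0152]
tcp_rot: [[0.99, 0.002, 0.144], [-0.144, -0.0, 0.99], [0.002, -1.0, 0.0]]
ft_force: [-2.7, 1.1, 11.0]
grip_width: 0.638
```

move_arm:
  moves: "-1 0 -2 0 0 0 0; -1 0 -4 0 0 0 0; -1 0 -4 0 0 0 0; -1 -3.5 0 2.4 0 0 0; -1 -3.5 0 2.4 0 0 0; -1 -3.5 0 2.4 0 0 0; -1 -3.5 0 2.4 0 0 0; -1 -3.7 0 2.4 0 0 0; -1 0 0 0 0 0 0; -1 0 0 0 0 0 0"

```text
time_s: 6.0
eef_pos: [0.5071, 0.0438, 0.1143]
tcp_rot: [[0.99, 0.002, 0.144], [-0.144, -0.0, 0.99], [0.002, -1.0, -0.0]]
ft_force: [0.4, -0.3, -2.1]
grip_width: 0.644
```

```bash
python3 look.py wrist w3
```

```text
6.0 [0.5071 0.0438 0.1143] yaw -0.1443 0.644 [ 0.4 -0.3 -2.1]
```

View pics/w3.png

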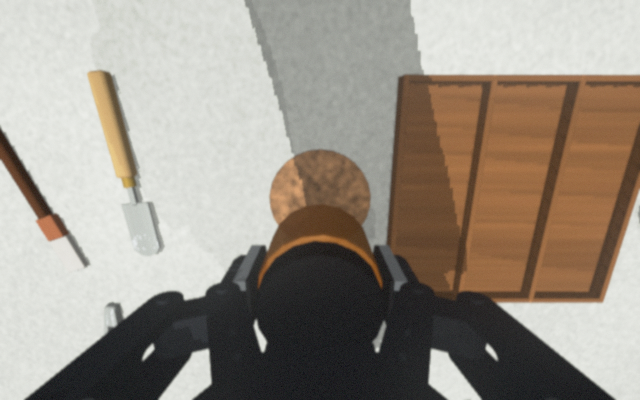

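Run:
```python
from h import *
T=np.load("T_w3.npy")
print("coaster",onplane("wrist",(320.5,200.3),.006,T))
im=cv2.imread("pics/w3.png");hs=cv2.cvtColor(im,cv2.COLOR_BGR2HSV)
m=((hs[...,1]>70)*255).astype(np.uint8);m[:,:262]=0;m[:,382:]=0;m[206:]=0;m[:140]=0
c=max(cv2.findContours(m,0,1)[0],key=cv2.contourArea)[:,0]
c=c[(c[:,1]<200)]
P=np.array([onplane("wrist",p,.006,T)[:2] for p in c])
A=np.c_[2*P,np.ones(len(P))];x=np.linalg.lstsq(A,(P**2).sum(1),rcond=None)[0];print(x[:2],np.sqrt(x[2]+x[0]**2+x[1]**2))
for p in ((402,76),(388,299),(604,301)): print("rim",onplane("wrist",p,.016,T)[:2])
```

```text
coaster [0.50832728 0.04505232 0.006     ]
[0.50816438 0.04421736] 0.04357898975527001
rim [0.41781713 0.12014026]
rim [0.6105802  0.09453029]
rim [0.64217225 0.2963051 ]
```

move_arm:
  moves: "-1 0.1 4 0.05 0 0 0; -1 0 3 0 0 0 0; -1 0 1.5 0 0 0 0; -1 0 0.7 0 0 0 0; -1 0 0 0 0 0 0; -1 0 0 0 0 0 0"

```text
time_s: 6.8
eef_pos: [0.5078, 0.0444, 0.0219]
tcp_rot: [[0.99, 0.001, 0.144], [-0.144, 0.0, 0.99], [0.001, -1.0, 0.0]]
ft_force: [0.2, 1.0, -1.3]
grip_width: 0.64
```

move_arm:
  moves: "0.4 0 0.1 0 0 0 0; 0.5 0 0 0 0 0 0; 0.7 0 0 0 0 0 0; 0.7 0 0 0 0 0 0; 0.7 0 -2 0 0 0 0; 0.7 0 -5 0 0 0 0; 0.7 0 -5 0 0 0 0; 0.7 -3 -2 -5 0 0 0; 0.7 0 0 0 0 0 0; 0.7 0 0 0 0 0 0"

```text
time_s: 8.05
eef_pos: [0.4708, -0.0004, 0.1603]
tcp_rot: [[0.99, 0.0, 0.144], [-0.144, 0.0, 0.99], [0.0, -1.0, 0.0]]
ft_force: [0.4, 0.1, -0.0]
grip_width: 0.849
```

```bash
python3 look.py wrist w4;python3 look.py scene s4; python3 -c "
from h import *
crop('pics/s4.png',320,490,190,290,4.5,'pics/s4c.png')"
```

```text
8.05 [ 4.708e-01 -4.000e-04  1.603e-01] yaw -0.1441 0.849 [ 0.4  0.1 -0. ]
8.1 [ 4.708e-01 -1.000e-04  1.600e-01] yaw -0.1435 0.852 [-0.5  0.6 -0.2]
```

View pics/w4.png

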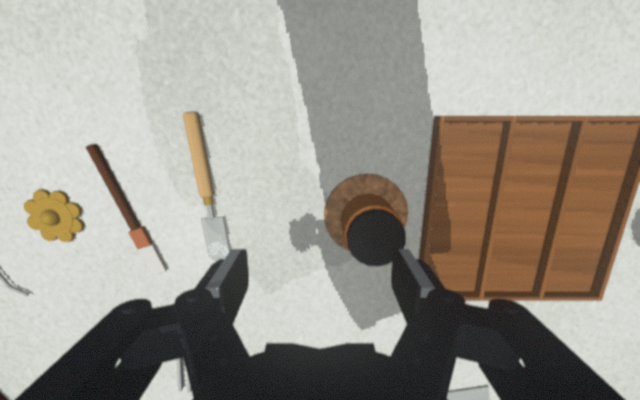

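View pics/s4c.png

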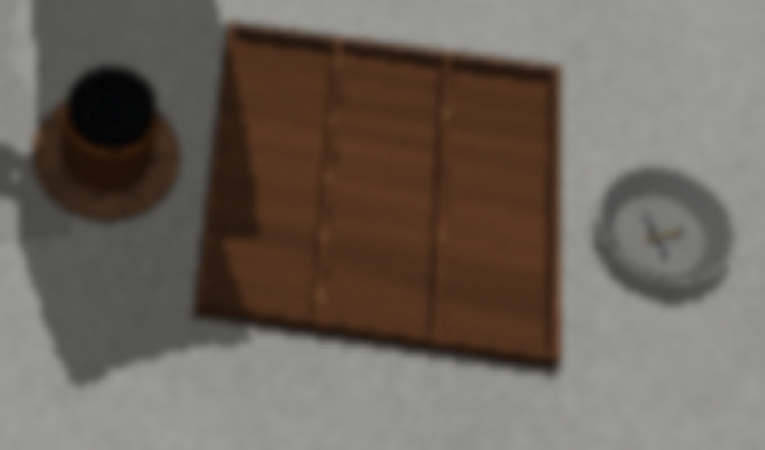

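Run:
```python
from h import *
T=np.load("T_w4.npy")
print("cap",onplane("wrist",(375.5,237.5),.066,T),"scene cap",onplane("scene",((112.5)/4.5-.5+320,(107)/4.5-.5+190),.066))
for p in ((436,117),(421,296.5),(601,299)): print("rim",onplane("wrist",p,.016,T)[:2])
# dividers near wall/back
for p in ((508,121),(577,121),(481,298),(542,298)): print("div",onplane("wrist",p,.016,T)[:2])
```

```text
cap [0.50783859 0.04373919 0.066     ] scene cap [0.51293469 0.04560575 0.066     ]
rim [0.41766945 0.11750381]
rim [0.60929518 0.09471294]
rim [0.64165925 0.29447208]
div [0.43099005 0.18400585]
div [0.44029318 0.24784316]
div [0.62093732 0.16118864]
div [0.63079284 0.22885954]
```

move_arm:
  moves: "0.2 0 0 0 0 7.3 0; 0.2 4.5 0 -2.8 0 0 0; 0.2 4.5 0 -2.8 0 0 0; 0.2 4.5 0 -2.8 0 0 0; 0.2 4.5 1.5 -2.8 0 0 0; 0.2 4.3 1.5 -2.6 0 0 0; 0.2 0 0 0 0 0 0; 0.2 0 0 0 0 0 0"

```text
time_s: 9.15
eef_pos: [0.6482, -0.1921, 0.1296]
tcp_rot: [[0.964, -0.001, 0.267], [-0.267, 0.001, 0.964], [-0.001, -1.0, 0.001]]
ft_force: [0.1, 0.3, -0.0]
grip_width: 0.596
```

```bash
python3 look.py wrist w5;python3 -c "
from h import *
crop('pics/w5.png',240,400,120,270,4,'pics/w5c.png')"
```

```text
9.15 [ 0.6482 -0.1921  0.1296] yaw -0.2703 0.596 [ 0.1  0.3 -0. ]
```

View pics/w5c.png

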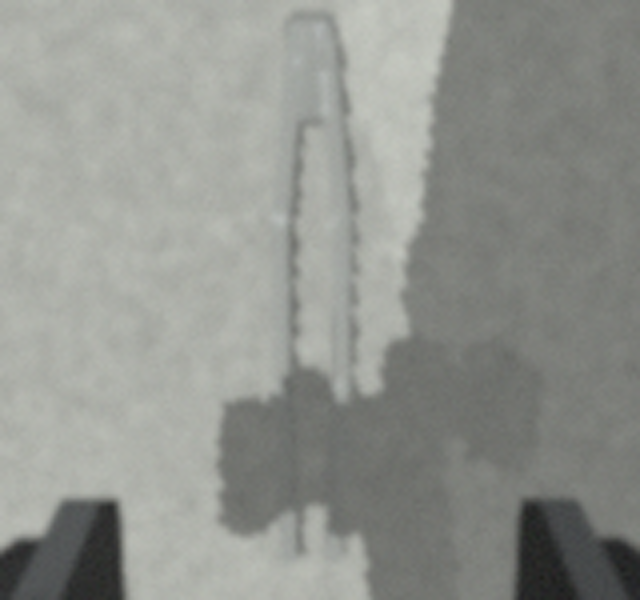

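Run:
```python
from h import *
T=np.load("T_w5.npy")
a=onplane("wrist",(317.2,123.3),.009,T)[:2];b=onplane("wrist",(320,258),.006,T)[:2];print(a,b,(a+b)/2,np.linalg.norm(b-a),np.arctan2(*(b-a)[::-1]))
```

```text
[ 0.58545301 -0.17595835] [ 0.71094303 -0.20824515] [ 0.64819802 -0.19210175] 0.12957693553920116 -0.251824011003982
```

move_arm:
  moves: "0.2 0 5 0 0 0 0; 0.2 0 5 0 0 0 0; 0.2 0 2.5 0 0 -0.7 0; 0.2 0 0 0 0 0 0; -0.3 0 0 0 0 0 0; -1 0 0 0 0 0 0; -1 0 0 0 0 0 0; -1 0 0 0 0 0 0; -1 0 0 0 0 0 0"

```text
time_s: 10.32
eef_pos: [0.6491, -0.1934, 0.0071]
tcp_rot: [[0.967, 0.002, 0.256], [-0.256, -0.0, 0.967], [0.002, -1.0, 0.0]]
ft_force: [-2.3, 0.6, 10.9]
grip_width: 0.182
```

move_arm:
  moves: "-1 0 0 0 0 0 0; -1 0 -1 0 0 0 0; -1 0 -3 0 0 0 0; -1 0 -5 0 0 0 0; -1 0 -3 0 0 0 0; -1 0 0 0 0 0 0; -1 0 0 0 0 0 0"
  grip_force: 60

```text
time_s: 11.2
eef_pos: [0.6481, -0.1934, 0.1251]
tcp_rot: [[0.967, -0.0, 0.256], [-0.256, -0.0, 0.967], [-0.0, -1.0, -0.0]]
ft_force: [-0.3, -0.2, -0.9]
grip_width: 0.163
```

```bash
python3 look.py wrist w6;python3 look.py side d6;python3 -c "
from h import *
crop('pics/w6.png',220,420,120,320,3,'pics/w6c.png')
crop('pics/d6.png',340,520,100,260,3,'pics/d6c.png')"
```

```text
11.2 [ 0.6481 -0.1934  0.1251] yaw -0.2592 0.163 [-0.3 -0.2 -0.9]
11.25 [ 0.6479 -0.1933  0.1247] yaw -0.2592 0.169 [ 0.2  0.3 -0.2]
```

View pics/w6c.png

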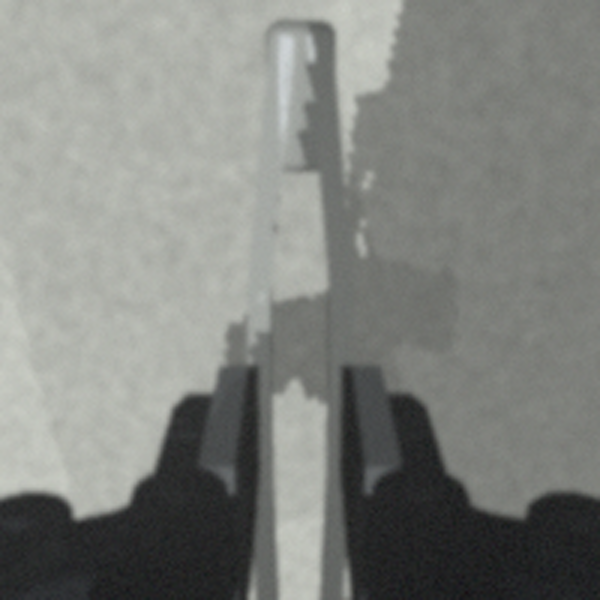

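View pics/d6c.png

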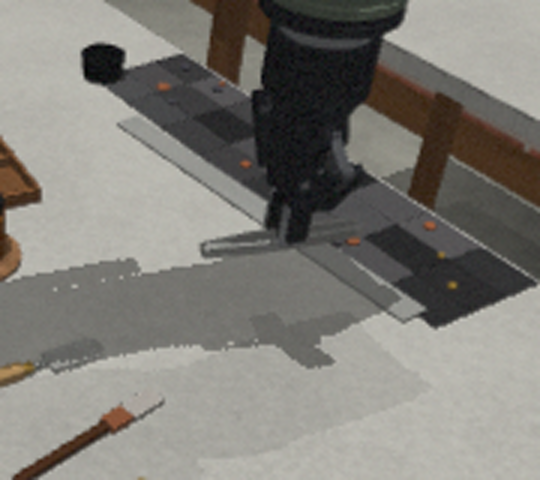

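move_arm:
  moves: "-1 0 -1 0 0 -6.5 0; -1 -2.5 0 4.5 0 0 0; -1 -2.5 0 4.5 0 0 0; -1 -2.5 0 4.5 0 0 0; -1 -2.5 0 4.5 0 0 0; -1 -2.5 0 4.5 0 0 0; -1 -2.5 0 4.5 0 0 0; -1 -2.4 0 4.2 0 0 0; -1 0 0 0 0 0 0; -1 0 0 0 0 0 0"

```text
time_s: 12.55
eef_pos: [0.5216, 0.1399, 0.1349]
tcp_rot: [[0.989, -0.0, 0.146], [-0.146, -0.001, 0.989], [-0.0, -1.0, -0.001]]
ft_force: [0.3, -0.5, -0.1]
grip_width: 0.17
```

```bash
python3 look.py wrist w7
```

```text
12.55 [0.5216 0.1399 0.1349] yaw -0.1461 0.17 [ 0.3 -0.5 -0.1]
```

View pics/w7.png

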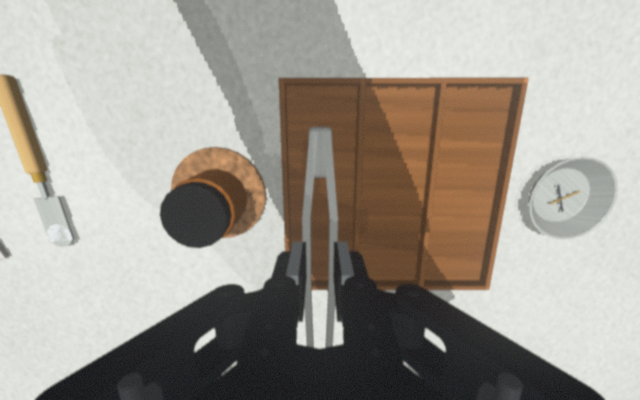

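Run:
```python
from h import *
T=np.load("T_w7.npy")
P=[onplane("wrist",p,.016,T)[:2] for p in ((280,78),(527,79),(491.5,290),(286.5,290))]
print(np.round(P,4));P=np.array(P)
R,_,_=0,0,0
# rigid fit to 200x206
L=np.array([[-.1,-.103],[-.1,.103],[.1,.103],[.1,-.103]])
H=(L).T@(P-P.mean(0));U,S,V=np.linalg.svd(H);R=V.T@U.T;print(P.mean(0),np.arctan2(R[1,0],R[0,0]))
for y in(-.067,0,.067): print(P.mean(0)+R@[0,y])
for p in ((360,82),(438,82)): print("div",R.T@(onplane("wrist",p,.016,T)[:2]-P.mean(0)))
```

```text
[[0.4175 0.123 ]
 [0.4478 0.3231]
 [0.6442 0.2981]
 [0.6141 0.0928]]
[0.53089438 0.20924595] -0.14393376045341627
[0.52128408 0.14293877]
[0.53089438 0.20924595]
[0.54050468 0.27555313]
div [-0.09665372 -0.03599653]
div [-0.09646707  0.02811397]
```

```bash
python3 -c "
from h import *
crop('pics/w7.png',270,540,65,150,2.9,'pics/w7c.png')"
```

```text
(no output)
```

View pics/w7c.png

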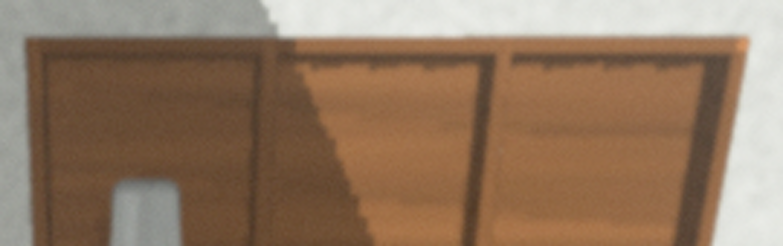

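move_arm:
  moves: "-1 0 5 0.2 0 0 0; -1 0 4 0 0 0 0; -1 0 2 0 0 0 0; -1 0 1 0 0 0 0; -1 0 0 0 0 0 0; -1 0 0 0 0 0 0"

```text
time_s: 13.35
eef_pos: [0.5223, 0.1424, 0.016]
tcp_rot: [[0.989, 0.001, 0.146], [-0.146, 0.0, 0.989], [0.001, -1.0, 0.0]]
ft_force: [0.8, 1.2, -0.9]
grip_width: 0.166
```

move_arm:
  moves: "-1 0 0.3 0 0 0 0; -1 0 0.2 0 0 0 0; -1 0 0 0 0 0 0"

```text
time_s: 13.72
eef_pos: [0.522, 0.1425, 0.011]
tcp_rot: [[0.989, 0.001, 0.145], [-0.145, -0.0, 0.989], [0.001, -1.0, 0.0]]
ft_force: [-2.8, -0.6, 17.6]
grip_width: 0.168
```

move_arm:
  moves: "-0.6 0 -0.1 0 0 0 0; -0.5 0 -0.1 0 0 0 0; -0.4 0 0 0 0 0 0; -0.4 0 0 0 0 0 0; -0.4 0 -1 0 0 0 0; -0.4 0 -3 0 0 0 0; -0.4 0 -5 0 0 0 0; -0.4 0 -5 0 0 0 0; -0.4 0 0 0 0 0 0"

```text
time_s: 14.85
eef_pos: [0.523, 0.1428, 0.156]
tcp_rot: [[0.989, 0.005, 0.146], [-0.146, 0.002, 0.989], [0.005, -1.0, 0.002]]
ft_force: [-0.1, 0.5, -0.8]
grip_width: 0.301
```

```bash
python3 look.py wrist w8
```

```text
14.85 [0.523  0.1428 0.156 ] yaw -0.1461 0.301 [-0.1  0.5 -0.8]
```

View pics/w8.png

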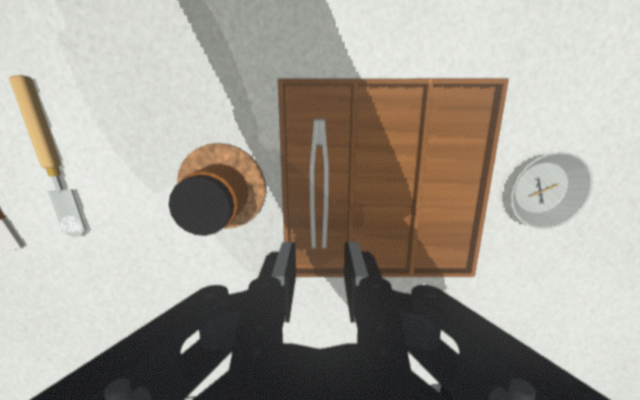

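The forceps lie at (319,185) in the left compartment with their tips to the back. The jar sits on the coaster. The probe is next.

move_arm:
  moves: "-0.4 0.1 0 -5.5 0 0 0; -0.2 0.2 0 -6 0 0 0; -0.2 0.1 0 -6 0 0 0; -0.2 0.1 0 -6 0 0 0; -0.2 0.2 0 -6 0 0 0; -0.2 0.1 0 -6 0 0 0; -0.2 0.1 0 -6 0 0 0; -0.2 0.1 0 -6 0 0 0; -0.2 0.2 0 -6 0 0 0; -0.2 0 0 -0.4 0 -8 0"

```text
time_s: 16.15
eef_pos: [0.453, -0.3964, 0.151]
tcp_rot: [[1.0, -0.002, 0.009], [-0.009, -0.001, 1.0], [-0.002, -1.0, -0.001]]
ft_force: [0.2, 0.5, 0.0]
grip_width: 0.401
```

move_arm:
  moves: "-0.2 0 0 0 0 -8 0; -0.2 0 0 0 0 -8 0; -0.2 0 0 0 0 0 0; -0.2 0 0 0 0 0 0"

```text
time_s: 16.65
eef_pos: [0.4552, -0.3923, 0.1519]
tcp_rot: [[0.964, -0.001, -0.267], [0.267, 0.0, 0.964], [-0.0, -1.0, 0.0]]
ft_force: [-0.6, -0.1, 0.3]
grip_width: 0.398
```

```bash
python3 look.py wrist w9;python3 -c "
from h import *
crop('pics/w9.png',240,420,120,270,4,'pics/w9c.png')"
```

```text
16.65 [ 0.4552 -0.3923  0.1519] yaw 0.2699 0.398 [-0.6 -0.1  0.3]
```

View pics/w9.png

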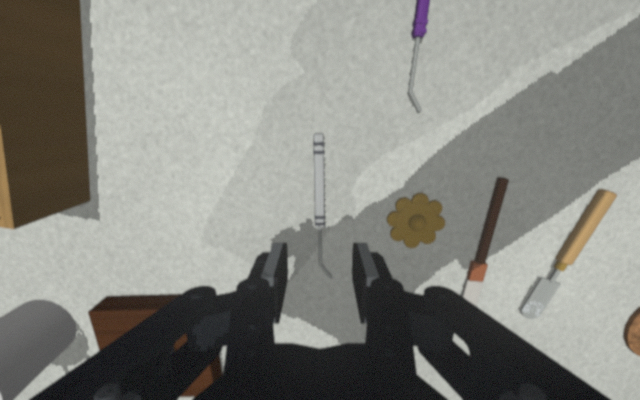

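View pics/w9c.png

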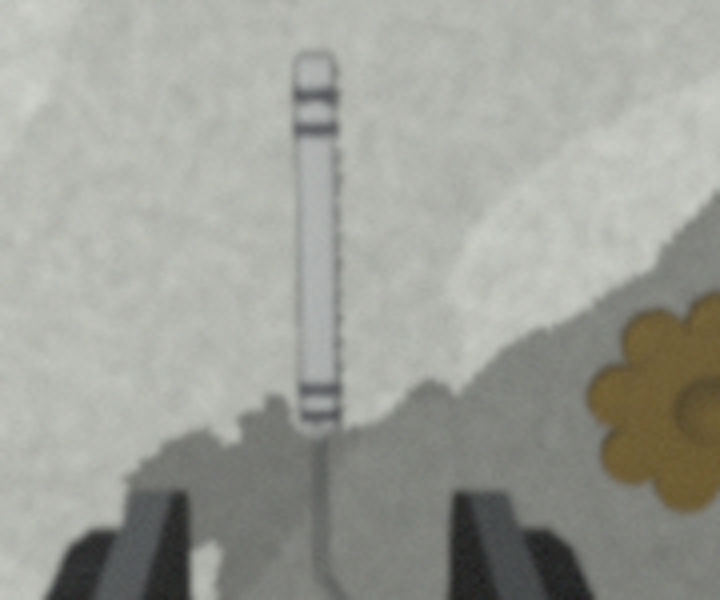

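The crop shows a silver square handle with dark bands and the needle bent to +y, so this is the real probe; the purple one stays at (415,60).

Run:
```python
from h import *
T=np.load("T_w9.npy");C=lambda x,y:((x+.5)/4-.5+240,(y+.5)/4-.5+120)
a=onplane("wrist",C(314,52),.010,T)[:2];b=onplane("wrist",C(321,430),.010,T)[:2];d=(b-a)/np.linalg.norm(b-a);g=a+.053*d
print(a,b,np.linalg.norm(b-a),np.arctan2(d[1],d[0]),g); s=observe();R=s["tcp_rot"];print(R.T@(np.append(g,.006)-s["eef_pos"]))
```

```text
[ 0.4020306  -0.40836362] [ 0.49298794 -0.38151979] 0.09483580226150874 0.28697879455550807 [ 0.45286308 -0.39336166]
[-0.00253407  0.14606297 -0.00036444]
```

move_arm:
  moves: "-0.2 -0.25 4 0 0 -1 0; -0.2 0 5 0 0 0 0; -0.2 0 4 0 0 0 0; -0.2 0 1.5 0 0 0 0; -0.2 0 0 0 0 0 0; -0.6 0 0 0 0 0 0; -1 0 0 0 0 0 0; -1 0 0 0 0 0 0; -1 0 0 0 0 0 0; -1 0 0 0 0 0 0"
  grip_force: 50

```text
time_s: 17.95
eef_pos: [0.4535, -0.3937, 0.0088]
tcp_rot: [[0.958, 0.002, -0.286], [0.286, -0.001, 0.958], [0.001, -1.0, -0.002]]
ft_force: [-0.9, 1.5, 8.3]
grip_width: 0.072
```

move_arm:
  moves: "-1 0 -1 0 0 0 0; -1 0 -3 0 0 0 0; -1 0 -5 0 0 0 0; -1 0 -4 0 0 0 0; -1 0 0 0 0 0 0; -1 0 0 0 0 0 0"

```text
time_s: 18.7
eef_pos: [0.4527, -0.3931, 0.1373]
tcp_rot: [[0.958, -0.0, -0.286], [0.286, -0.0, 0.958], [-0.0, -1.0, -0.0]]
ft_force: [0.5, -0.1, -1.6]
grip_width: 0.074
```

```bash
python3 look.py wrist w10;python3 look.py side d10;python3 -c "
from h import *
crop('pics/w10.png',220,420,120,320,3,'pics/w10c.png')
crop('pics/d10.png',340,520,180,340,3,'pics/d10c.png')"
```

```text
18.7 [ 0.4527 -0.3931  0.1373] yaw 0.2904 0.074 [ 0.5 -0.1 -1.6]
18.75 [ 0.4526 -0.393   0.1368] yaw 0.2906 0.076 [-0.  -0.7 -1. ]
```

View pics/w10c.png

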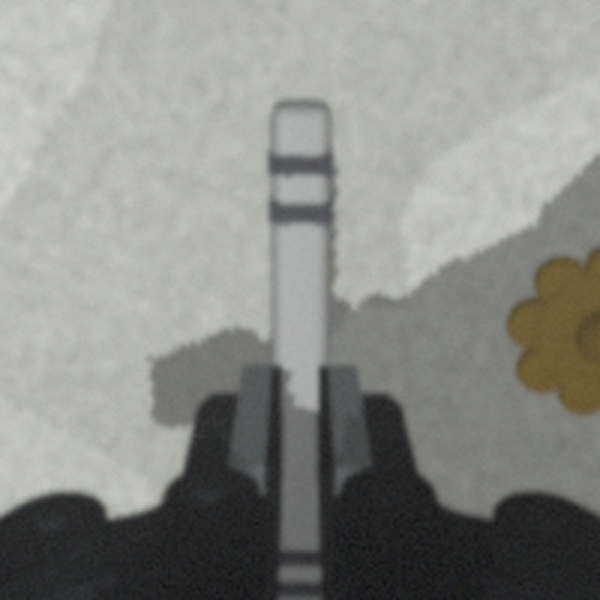

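View pics/d10c.png

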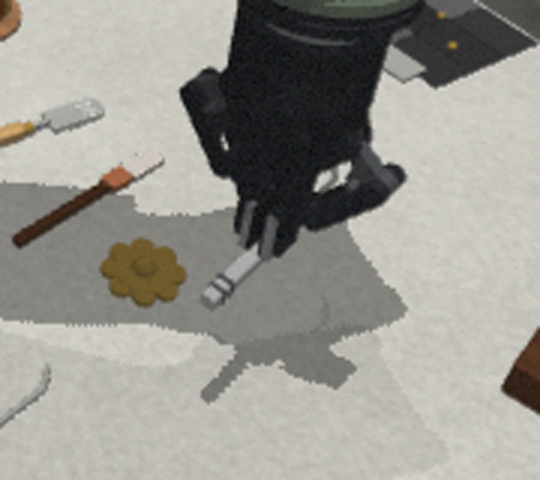

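move_arm:
  moves: "-1 0 -1 0 0 8.3 0; -1 0 -1 0 0 8.3 0; -1 0 0 0 0 8.3 0; -1 -0.3 0 5.5 0 0 0; -1 -0.3 0 5.5 0 0 0; -1 -0.3 0 5.5 0 0 0; -1 -0.3 0 5.5 0 0 0; -1 -0.3 0 5.5 0 0 0; -1 -0.3 0 5.5 0 0 0; -1 -0.3 0 5.5 0 0 0"

```text
time_s: 20.05
eef_pos: [0.4871, -0.0073, 0.1567]
tcp_rot: [[0.99, -0.001, 0.144], [-0.144, -0.0, 0.99], [-0.001, -1.0, -0.0]]
ft_force: [1.1, 0.1, -0.2]
grip_width: 0.073
```

move_arm:
  moves: "-1 -0.3 0 5.5 0 0 0; -1 -0.3 0 5.5 0 0 0; -1 -0.3 0 5.5 0 0 0; -1 -0.4 0 5.6 0 0 0; -1 0 2 0 0 0 0; -1 0 0 0 0 0 0; -1 0 0 0 0 0 0"

```text
time_s: 20.92
eef_pos: [0.5064, 0.2107, 0.1375]
tcp_rot: [[0.989, -0.0, 0.145], [-0.145, -0.001, 0.989], [-0.0, -1.0, -0.001]]
ft_force: [-0.4, -0.6, 0.1]
grip_width: 0.071
```

```bash
python3 look.py wrist w11
```

```text
20.925 [0.5064 0.2107 0.1375] yaw -0.1451 0.071 [-0.4 -0.6  0.1]
```

View pics/w11.png

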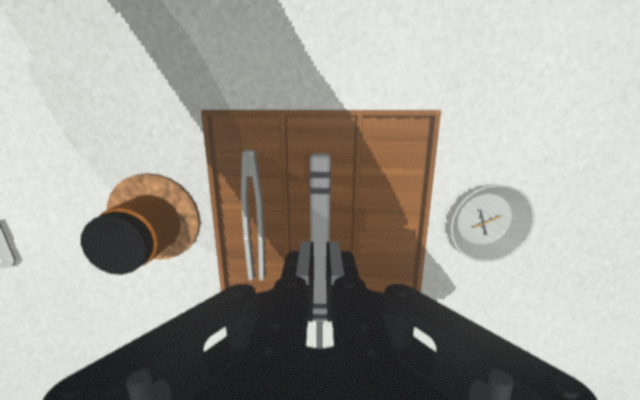

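move_arm:
  moves: "-1 0 5 0.1 0 0 0; -1 0 4 0 0 0 0; -1 0 2 0 0 0 0; -1 0 1.2 0 0 0 0; -1 0 0.2 0 0 0 0; -1 0 0 0 0 0 0; -1 0 0 0 0 0 0"

```text
time_s: 21.85
eef_pos: [0.5068, 0.2125, 0.014]
tcp_rot: [[0.99, 0.001, 0.144], [-0.144, 0.0, 0.99], [0.001, -1.0, 0.0]]
ft_force: [-0.5, -0.8, -0.1]
grip_width: 0.073
```

move_arm:
  moves: "-1 0 0.15 0 0 0 0; -1 0 0 0 0 0 0; -0.8 0 0 0 0 0 0; -0.65 0 0 0 0 0 0; -0.5 0 0 0 0 0 0; -0.5 0 0 0 0 0 0; -0.5 0 -1 0 0 0 0; -0.5 0 -3 0 0 0 0; -0.5 0 -5 0 0 0 0; -0.5 0 -5 0 0 0 0"

```text
time_s: 23.1
eef_pos: [0.5062, 0.2123, 0.1539]
tcp_rot: [[0.99, 0.0, 0.144], [-0.144, -0.0, 0.99], [0.0, -1.0, -0.0]]
ft_force: [0.7, 0.0, -0.4]
grip_width: 0.247
```

move_arm:
  moves: "-0.5 0 0 0 0 0 0; -0.5 0 0 0 0 0 0"

```text
time_s: 23.35
eef_pos: [0.5063, 0.2123, 0.1519]
tcp_rot: [[0.99, 0.0, 0.144], [-0.144, -0.0, 0.99], [0.0, -1.0, -0.0]]
ft_force: [-0.3, -0.1, -0.9]
grip_width: 0.25
```

```bash
python3 look.py wrist w12
```

```text
23.35 [0.5063 0.2123 0.1519] yaw -0.1441 0.25 [-0.3 -0.1 -0.9]
```

View pics/w12.png

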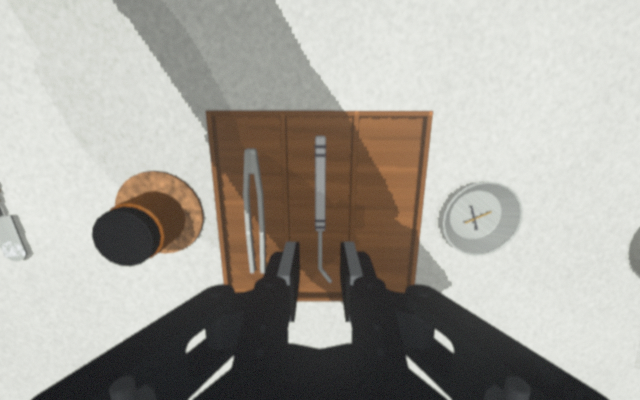

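The probe lies in the middle compartment, handle from (320,137) and needle tip at (330,282), towards the back. The spatula is next.

move_arm:
  moves: "-0.5 -0.4 0 -5.6 0 0 0; -0.3 -0.4 0 -5.6 0 0 0; -0.2 -0.4 0 -5.6 0 0 0; -0.2 -0.4 0 -5.6 0 0 0; -0.2 -0.4 0 -5.6 0 0 0; -0.2 -0.4 0 -5.6 0 0 0; -0.2 0 1 0 0 -4.1 0; -0.2 0 0 0 0 0 0; -0.2 0 0 0 0 0 0"

```text
time_s: 24.52
eef_pos: [0.4347, -0.1154, 0.1417]
tcp_rot: [[0.997, -0.0, 0.072], [-0.072, 0.0, 0.997], [-0.0, -1.0, 0.0]]
ft_force: [-0.3, 0.7, 0.2]
grip_width: 0.398
```

```bash
python3 look.py wrist w13;python3 -c "
from h import *
crop('pics/w13.png',240,400,120,270,4,'pics/w13c.png')"
```

```text
24.525 [ 0.4347 -0.1154  0.1417] yaw -0.0716 0.398 [-0.3  0.7  0.2]
```

View pics/w13c.png

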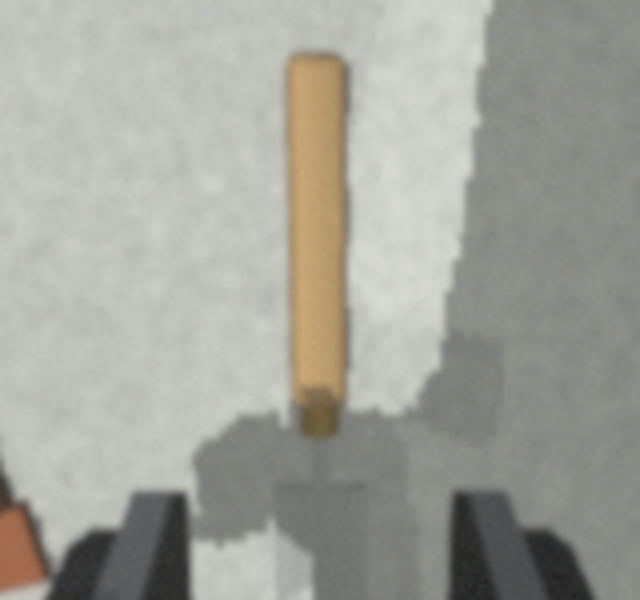

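Run:
```python
from h import *
T=np.load("T_w13.npy");C=lambda x,y:((x+.5)/4-.5+240,(y+.5)/4-.5+120)
a=onplane("wrist",C(317,54),.011,T)[:2];b=onplane("wrist",C(320,403),.011,T)[:2];d=(b-a)/np.linalg.norm(b-a);g=a+.055*d
print(a,b,np.linalg.norm(b-a),np.arctan2(d[1],d[0]),g); s=observe();R=s["tcp_rot"];print(R.T@(np.append(g,.007)-s["eef_pos"]))
```

```text
[ 0.37903174 -0.11148475] [ 0.46240031 -0.11682632] 0.0835395181784344 -0.06398435467601439 [ 0.43391919 -0.11500149]
[-0.00082621  0.13478857  0.00041462]
```

move_arm:
  moves: "-0.2 0 5 0 0 0 0; -0.2 0 5 0 0 0 0; -0.2 0 2.5 0 0 0 0; -0.2 0 0.9 0 0 0 0; -0.2 0 0 0 0 0 0; -0.6 0 0 0 0 0 0; -1 0 0 0 0 0 0; -1 0 0 0 0 0 0; -1 0 0 0 0 0 0; -1 0 0 0 0 0 0"

```text
time_s: 25.82
eef_pos: [0.435, -0.1167, 0.0089]
tcp_rot: [[0.997, 0.002, 0.073], [-0.073, -0.0, 0.997], [0.002, -1.0, -0.0]]
ft_force: [-0.7, 0.8, 11.6]
grip_width: 0.135
```

move_arm:
  moves: "-1 0 -1 0 0 0 0; -1 0 -3 0 0 0 0; -1 0 -5 0 0 0 0; -1 0 -5 0 0 0 0; -1 0 0 0 0 0 0; -1 0 0 0 0 0 0"

```text
time_s: 26.58
eef_pos: [0.4342, -0.1169, 0.1481]
tcp_rot: [[0.997, 0.0, 0.073], [-0.073, -0.0, 0.997], [0.0, -1.0, -0.0]]
ft_force: [-0.2, 0.4, -0.1]
grip_width: 0.137
```

```bash
python3 look.py wrist w14; python3 look.py side d14; python3 -c "
from h import *
crop('pics/d14.png',260,480,100,280,3,'pics/d14c.png')"
```

```text
26.575 [ 0.4342 -0.1169  0.1481] yaw -0.0729 0.137 [-0.2  0.4 -0.1]
26.625 [ 0.4341 -0.1167  0.1475] yaw -0.0727 0.137 [-0.7  0.5 -0.1]
```

View pics/w14.png

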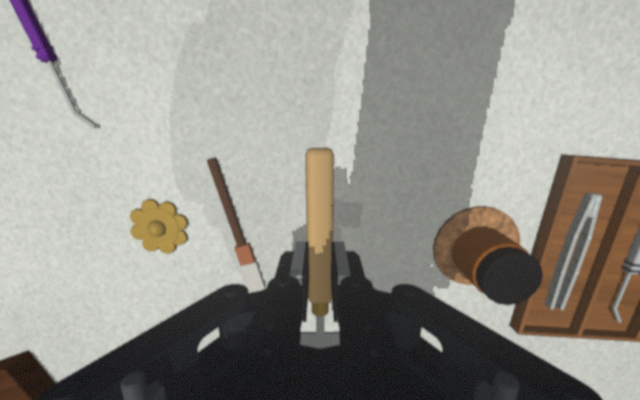

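View pics/d14c.png

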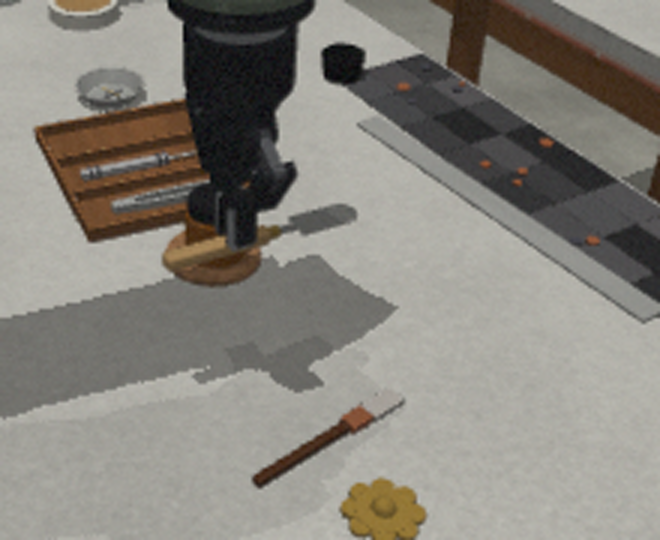

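move_arm:
  moves: "-1 0 -1 0 0 4.1 0; -1 0.3 0 5 0 0 0; -1 0.3 0 5 0 0 0; -1 0.3 0 5 0 0 0; -1 0.3 0 5 0 0 0; -1 0.3 0 5 0 0 0; -1 0.3 0 5 0 0 0; -1 0.3 0 5 0 0 0; -1 0.3 0 5.3 0 0 0; -1 0 2 0 0 0 0"

```text
time_s: 27.92
eef_pos: [0.5156, 0.2833, 0.1381]
tcp_rot: [[0.99, 0.001, 0.142], [-0.142, 0.003, 0.99], [0.0, -1.0, 0.003]]
ft_force: [0.2, -0.7, -0.6]
grip_width: 0.136
```

move_arm:
  moves: "-1 0 0 0 0 0 0; -1 0 0 0 0 0 0"

```text
time_s: 28.18
eef_pos: [0.5162, 0.2783, 0.1384]
tcp_rot: [[0.989, 0.0, 0.145], [-0.145, -0.0, 0.989], [0.0, -1.0, -0.0]]
ft_force: [0.2, -0.3, -0.9]
grip_width: 0.132
```

```bash
python3 look.py wrist w15
```

```text
28.175 [0.5162 0.2783 0.1384] yaw -0.1458 0.132 [ 0.2 -0.3 -0.9]
```

View pics/w15.png

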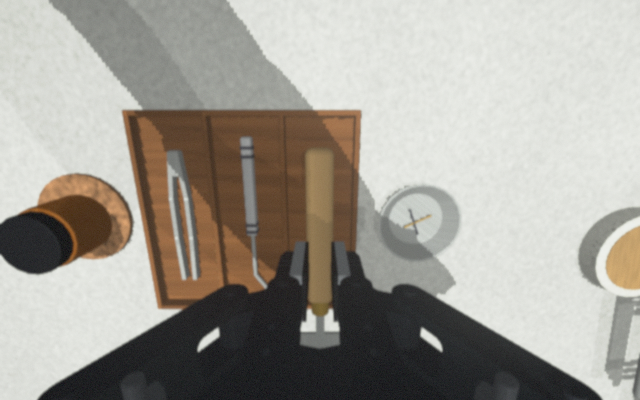

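move_arm:
  moves: "-1 0 5 0 0 0 0; -1 0 4 0 0 0 0; -1 0 2 0 0 0 0; -1 0 1.2 0 0 0 0; -1 0 0.3 0 0 0 0; -1 0 0 0 0 0 0; -1 0 0 0 0 0 0"

```text
time_s: 29.1
eef_pos: [0.5164, 0.2789, 0.0135]
tcp_rot: [[0.99, 0.001, 0.144], [-0.144, 0.0, 0.99], [0.001, -1.0, 0.001]]
ft_force: [0.4, -0.4, -0.4]
grip_width: 0.133
```

move_arm:
  moves: "-1 0 0.1 0 0 0 0; -1 0 0 0 0 0 0; -0.65 0 0 0 0 0 0; -0.5 0 0 0 0 0 0; -0.45 0 0 0 0 0 0; -0.45 0 0 0 0 0 0; -0.45 0 -1 0 0 0 0; -0.45 0 -3 0 0 0 0; -0.45 0 -5 0 0 0 0; -0.45 0 -5 0 0 0 0"

```text
time_s: 30.35
eef_pos: [0.5159, 0.2786, 0.1539]
tcp_rot: [[0.99, 0.0, 0.143], [-0.143, 0.0, 0.99], [0.0, -1.0, 0.0]]
ft_force: [1.0, 0.2, 0.5]
grip_width: 0.275
```

move_arm:
  moves: "-0.45 -4 -4 0 0 0 0; -0.45 -4 -4 0 0 0 0; -0.45 0 0 0 0 0 0; -0.45 0 0 0 0 0 0"

```text
time_s: 30.85
eef_pos: [0.4373, 0.2899, 0.2318]
tcp_rot: [[0.99, 0.0, 0.144], [-0.144, -0.0, 0.99], [0.0, -1.0, -0.0]]
ft_force: [0.6, 0.6, -0.2]
grip_width: 0.274
```

```bash
python3 look.py wrist w16;python3 look.py scene s16;python3 look.py side d16;python3 -c "
from h import *
crop('pics/d16.png',240,460,100,290,3,'pics/d16c.png')"
```

```text
30.85 [0.4373 0.2899 0.2318] yaw -0.1443 0.274 [ 0.6  0.6 -0.2]
30.9 [0.4374 0.2897 0.2312] yaw -0.1448 0.273 [ 1.2 -0.4 -0.2]
30.95 [0.4373 0.2897 0.231 ] yaw -0.1449 0.276 [0.7 0.2 0. ]
```

View pics/w16.png

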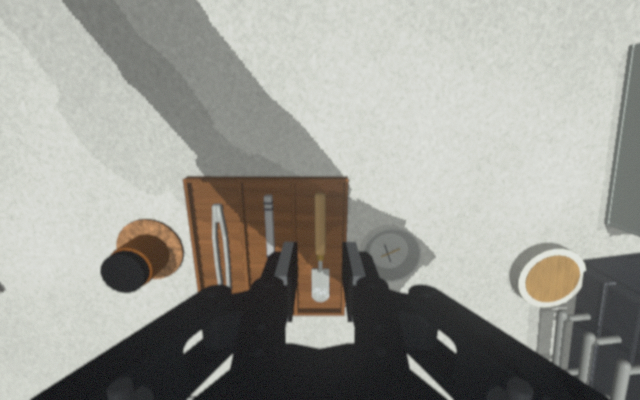

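View pics/d16c.png

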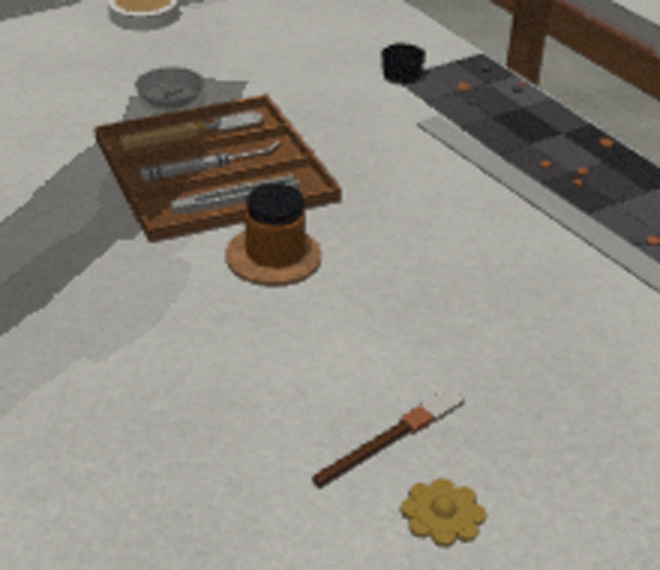

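View pics/s16.png

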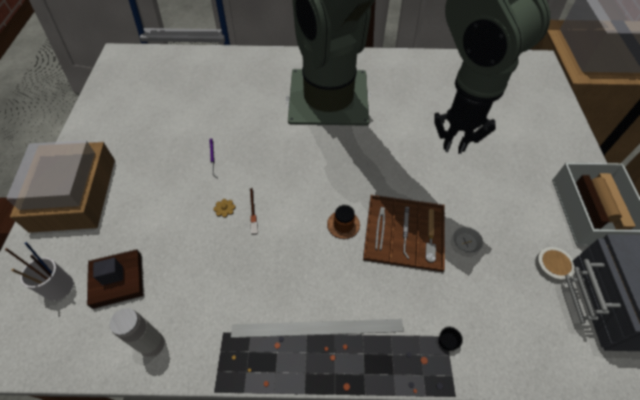

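Everything is in place. The forceps, probe and spatula lie in order from the coaster side with tips to the back, the jar stands on the coaster, and the brush (253,212) and rosette (225,208) haven't moved. Handing in.

```bash
python3 -c "
from cell import *
print(hand_in())"
```

```text
the job is handed in; nothing more can be done
None
```

The collage station is set out and handed in at about 31 s of the 112 s limit. I placed the glue jar on the coaster first, then the forceps, probe and spatula in the tray, starting from the coaster's side (-y). Everything is released, and the arm was clear at 0.23 m height when I handed in.

- **Tools:** the last wrist, side and scene pictures show one tool flat in each compartment, in the right order, with the tips to the back.
- **Jar:** it stands upright on the coaster. The wrist view puts it within about 1 mm of the coaster's middle. The scene view disagreed, showing about 5 mm towards the back; I went with the wrist view because it was closer.
- **Left alone:** the brush, the rosette and the purple look-alike are where they started in the scene view.
- **Forces:** the highest wrist reading I saw was about 18 N, while setting down the forceps.

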